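# Find the proud tap knob with a feeler gauge and press it home

## Robot

A 6-joint arm with a two-finger parallel gripper is mounted at the origin on the work surface. World frame = base frame: x ahead of the robot, y to its left, z up, the work surface at z = 0. Lengths are in m, angles in rad, forces in N, time in s.
With the tool pointing down it reaches from about 0.25 to 0.725 m from the base axis. Payload 4 kg.
Tool frame: the origin (TCP) lies midway between the tips of the shut fingers; the grasp point (between the pads) lies bot.pinch_z behind it (bot.pinch_z is the distance from the TCP to the grasp point, in m); z points along the fingers, y is the direction in which the jaws open and shut (so a half turn about z gives the same grasp; the last joint's range is limited). The gripper opens to 85 mm and grips with 20 to 120 N. Pads are 22 mm wide; open, the fingers measure 114 mm over their backs; the gripper's body (76 mm by 85 mm) begins 54 mm behind the grasp point. The pads swing forward as they close: fully open they stand 13 mm farther back than shut.
Start: joints at [-1.306, 0.241, 0.005, 1.335, 0, 1.571], TCP at [0.131, -0.483, 0.231] pointing down, gripper open.
Joint ranges: [-2.72, 2.72], [-1.05, 1.87], [-1.09, 1.28], [-1.99, 2.15], [-1.42, 1.44], [-3.14, 3.14]. Speed limits (rad/s): [2.79, 2.79, 3.14, 3.14, 3.14, 3.14].

## Interface

Orientations are given as a unit quaternion [x, y, z, w].
In Python, from workcell import bot gives the robot as it stands. The module is installed in compiled form; this text tells all that it offers.
- The arm moves only by the tool move_arm, never from a script. Its argument "series" is a list that holds one entry, the list of rows, each a list of 7 numbers: the shift along the world's x, y, z in cm, then the turn, a rotation vector about the world's x, y, z in degrees, then the opening, from 0 (shut) to 1 (fully open). A call has exactly 5 rows; each row shifts and turns the pose as measured when the row begins; what a row does not reach is not made up. A row lasts 1/10 s, in which the tool goes at most 50 mm and 8.59 degrees, less where a joint would pass 70% of its speed; a pose out of reach is approached as far as the arm can. A call with a gripper value outside its range is refused whole. The fingers move at their own pace and stop on an object; the grip force is fixed at half the most. Time passes only in rows, so rows that do not move let the fingers close, or fill a call up. It gives the time, the measured TCP pose, the force and the opening at its end, in the units of the state.
- bot.get_obs(): the state, without advancing time (a new reading comes with each control period).
- bot.camera(name): name is "side" or "top" or "wrist"; returns (picture, depth): 480x640x3 uint8, red, green, blue; 480x640 float32, m along the optical axis (not along the pixel's ray), 0 where there is no reading.
- bot.camera_info(name): a dict with "vfov" (degrees; the focal length in pixels is half the picture's height over the tangent of half this angle, whatever the lens; pixels are square), "cx", "cy" (the principal point, pixels), "cam_to_world" (4x4, takes a point from camera to world coordinates); the wrist camera has in their place "tool_from_camera" (4x4, takes a point from camera to tool coordinates, whose origin is the TCP and whose axes are the flange's). Camera axes: x right, y down, z forward; pixel columns grow to the right and rows downward; lengths in m; the calibration is good to about 2 mm. A picture is of the moment at which its call begins: read the wrist's pose just before it. camera_info takes no time and is no camera call.
- bot.job_done(): hands the job in, once; it reports no verdict.
Trained networks look in the newest picture that a camera, given by its name, has taken for a name from the list of things; names that differ only in an ending like _2 or _b are one class to them, and where a whole thing is asked for, a point or a joint stands for the part that bears it (a point fixed in the world has none). Each returns a list of dicts, best first, with "confidence" (0 to 1); they miss things now and then, are a little off and sometimes report something else, mostly with a low value. They report only what shows in the picture. A call takes as long as a camera call. They do not tell look-alikes from the thing itself.
- bot.find_in(camera, target): "at" ([x, y, z] in m, in world coordinates, good to about 4 mm: the middle of the surface that is visible of it).
The state is a dict: "clock": time; "joint_pos": joint angles; "joint_vel": joint speeds; "tau": joint torques, N m; "eef_pos": TCP position; "tool_rot": TCP orientation; "ft_force": force on the tool from outside, world axes, zero at the start; "ft_torque": the same for the moment, N m; "grip_width": finger opening in m.
Only numpy, scipy, OpenCV 4.12 (cv2) and the standard library are available. Lean on these libraries where they do the work, as an engineer would, in place of code of your own. Each camera call takes 0.05 s, during which the arm holds its last target.

## Task

One of the two push-on tap knobs on this espresso-machine fascia has not been pressed fully home: use the feeler gauge from the mat to find it, since the blade slides in under a proud knob right up to its spindle, but jams at the edge of one that is home. Press the proud knob fully home, then try the blade at that same knob again with a light push, without forcing it, to prove that it now jams. Lay the gauge back flat on the mat, with both knobs home and the other things on the bench left where they are.

Things in the scene. Friction and masses are not known exactly. Their poses are not given: they have to be found in the camera images.
- fascia_mid (a point): middle of the sloping steel face of the fixed fascia: 420 mm wide, 170 mm up the slope, 30 degrees to the bench, lower edge 40 mm up towards the robot, upper edge 125 mm up. Taps 130 mm either side of the middle; between them a dial and two switches at most 11 mm high; nothing overhangs. Axes: z straight up, y along the face to the left, x away from the robot at yaw 0
- tap_a_mouth (a point): tap A (left or right): centre of the top of its bright collar, 54 mm across, standing 22 mm out of the sloping face; a 12 mm spindle rises from it into the black knob above. The gap to gauge lies between collar top and knob underside, open all round. Axes: z along the spindle, out of the face (leans 30 degrees towards the robot's side); x up the slope; y along the face to its left
- tap_a_top (a point): centre of the flat red-and-silver top of tap A's black knob, 60 mm in diameter and 34 mm long; 35.5 mm above the mouth along the spindle when home; same axes as the mouth; moves with the knob. Both taps look alike
- tap_a_knob (a joint): how far tap A's push-on knob stands proud along the spindle, m: 0 = home on its rigid stop, 0.009 = most it can come out. Gap = 1.5 mm plus this. A friction fit holds it anywhere; a steady push of about 9 N (more if faster) along the spindle moves it. It does not turn
- tap_b_mouth (a point): tap B (left or right): centre of the top of its bright collar, 54 mm across, standing 22 mm out of the sloping face; a 12 mm spindle rises from it into the black knob above. The gap to gauge lies between collar top and knob underside, open all round. Axes: z along the spindle, out of the face (leans 30 degrees towards the robot's side); x up the slope; y along the face to its left
- tap_b_top (a point): centre of the flat red-and-silver top of tap B's black knob, 60 mm in diameter and 34 mm long; 35.5 mm above the mouth along the spindle when home; same axes as the mouth; moves with the knob. Both taps look alike
- tap_b_knob (a joint): how far tap B's push-on knob stands proud along the spindle, m: 0 = home on its rigid stop, 0.009 = most it can come out. Gap = 1.5 mm plus this. A friction fit holds it anywhere; a steady push of about 9 N (more if faster) along the spindle moves it. It does not turn
- gauge_grip (a point): feeler gauge, loose, 0.12 kg: centre of its orange handle, 88 mm long, 16 mm wide, 22 mm high (so 11 mm above its flat underside). Axes: x along the gauge towards the blade, z up when it lies flat. The steel blade reaches 85 mm beyond the handle, 16 mm wide, 4 mm thick, straight, square-ended, flush with the handle's underside
- gauge_tip (a point): middle of the blade's square end: 129 mm from gauge_grip along x and 9 mm below it (half-way through the 4 mm thickness); same axes
- mat_mid (a point): centre of the top of the black rubber mat, 260 mm (x) by 140 mm (y), top 4 mm above the bench, fixed; the gauge starts lying on it, blade pointing roughly along the mat's +x
- portafilter: bystander: portafilter standing on the bench, 56 mm high, bowl 72 mm in diameter, handle reaching 174 mm along its -x; origin under the bowl
- gasket: bystander: orange gasket ring, 73 mm in diameter, 8.5 mm thick, flat on the bench; origin under its centre
- cup: bystander: white cup, 72 mm in diameter, 58 mm high, handle at its +y; origin under its centre
- screwdriver: bystander: stubby screwdriver lying on the bench, 100 mm long along its x, 28 mm thick; origin under the join of handle and shank
Things that resemble listed ones, but are neither listed nor needed, are in the scene too. Of the things that look like the part that bears gauge_grip, the smallest one is meant.

How it is judged:
On the way, in this order (a step that is already met when the one before it is completed fails the run):
1. the blade is slid in under the knob that stands proud, to within 16 mm of its spindle axis (14 mm or more under the knob) (distance between gauge_tip and tap_a_mouth below 0.017 m and z of gauge_tip in the frame of tap_a_mouth between -0.002 and 0.01 m and value of joint tap_a_knob above 0.003 m), for 0.1 s.
2. that knob is pressed home (less than 1.5 mm proud) (value of joint tap_a_knob below 0.0015 m), for 0.2 s.
3. the blade's end is pushed against the same, now closed, gap and jams (contact force above 1 N) at the knob's edge (value of joint tap_a_knob below 0.0015 m and distance between gauge_tip and tap_a_mouth between 0.022 and 0.04 m and z of gauge_tip in the frame of tap_a_mouth between -0.006 and 0.008 m and contact force between gauge and tap_a above 1 N), for 0.04 s.
At the end, for the whole second after the job is handed in: Both knobs less than 1.5 mm proud; the gauge released and at rest, lying flat, underside down, on the mat (handle centre and blade end both over the mat) (value of joint each of tap_a_knob, tap_b_knob below 0.0015 m and x of gauge_grip in the frame of mat_mid between -0.13 and 0.13 m and y of gauge_grip in the frame of mat_mid between -0.07 and 0.07 m and x of gauge_tip in the frame of mat_mid between -0.13 and 0.13 m and y of gauge_tip in the frame of mat_mid between -0.07 and 0.07 m and height (world z) of gauge_grip below 0.02 m and angle between gauge_grip's own z axis and vertical below 0.15 rad and linear speed of gauge below 0.02 m/s); the robot touches nothing.
It fails at once if the portafilter is shifted more than 30 mm (distance of portafilter from where it was at the start of the episode above 0.03 m).
It fails at once if the gasket is shifted more than 30 mm (distance of gasket from where it was at the start of the episode above 0.03 m).
It fails at once if the cup is shifted more than 30 mm (distance of cup from where it was at the start of the episode above 0.03 m).
It fails at once if the screwdriver is shifted more than 30 mm (distance of screwdriver from where it was at the start of the episode above 0.03 m).
It fails at once if the blade or handle is forced against a tap with more than 60 N (contact force between gauge and tap_a above 60 N or contact force between gauge and tap_b above 60 N).
It also fails if it takes over 64 s, if anything falls off the work surface, if the arm or the gripper's body presses on something with over 40 N, if the wrist force passes 120 N, or if a joint passes its speed limit or range.

## Working session

There is one attempt and no reset: what is moved stays moved. The work goes in short steps, Python scripts to look and compute and a tool call to move; the robot and the scene stay as the last step left them, time stands still between calls to the robot, and variables do not carry over. Pictures are saved under pics/ and viewed, and the job is handed in when it is done.

Besides the shell and the picture viewer there is one more tool, called after "Call:" as name(argument=value, ...) on one line, values as JSON. move_arm: Moves the arm, as the interface text tells. Its arguments: {"type":"object","properties":{"series":{"type":"array","items":{"type":"array","items":{"type":"array","items":{"type":"number"}}}}},"required":["series"]}

```bash
mkdir -p pics
cat > h.py <<'E'
import numpy as np, cv2
from workcell import bot
from scipy.spatial.transform import Rotation as R
def snap(n,f):
    o=bot.get_obs(); p,d=bot.camera(n); cv2.imwrite(f'pics/{f}.png',p[:,:,::-1]); np.savez(f'pics/{f}.npz',p=p,d=d,e=o['eef_pos'],q=o['tool_rot']); return p,d,o
def T(n,o=None):
    i=bot.camera_info(n)
    if 'cam_to_world' in i: return i,np.array(i['cam_to_world'])
    M=np.eye(4);M[:3,:3]=R.from_quat(o['tool_rot']).as_matrix();M[:3,3]=o['eef_pos'];return i,M@np.array(i['tool_from_camera'])
def cloud(n,d,o=None):
    i,M=T(n,o);f=240/np.tan(np.radians(i['vfov']/2));v,u=np.mgrid[:480,:640]
    P=np.stack([(u-i['cx'])/f*d,(v-i['cy'])/f*d,d],-1);return P@M[:3,:3].T+M[:3,3]
E
python3 - <<'E'
from h import *
print(bot.get_obs(),bot.pinch_z)
for n in ['top','side']:
    snap(n,n+'0'); i=bot.camera_info(n);print(n,i)
    for t in ['gauge_grip','tap_a_knob','mat_mid'] if n=='top' else ['tap_a_knob']:
        try: print(t,[(r['confidence'],np.round(r['at'],3)) for r in bot.find_in(n,t)])
        except Exception as e: print(t,e)
E
```

```text
{'clock': 0.0, 'joint_pos': array([-1.30598563e+00,  2.41451263e-01,  3.70020000e-03,  1.33518743e+00,
       -2.74031437e-05,  1.57079376e+00]), 'joint_vel': array([ 0.00099793,  0.00102853,  0.00120139,  0.00115729,  0.00021181,
       -0.00025152]), 'tau': array([ 3.70478920e-04, -3.72313356e+01,  2.52409101e+01,  1.70058408e-02,
        1.49103976e-04,  4.86551045e-06]), 'eef_pos': array([ 0.13068788, -0.48195599,  0.23038467]), 'tool_rot': array([ 9.91246470e-01,  1.32020026e-01, -1.54983639e-04, -1.05990128e-03]), 'ft_force': array([ 0.11287095, -0.13478028,  0.51953349]), 'ft_torque': array([0.04975217, 0.02959939, 0.01345381]), 'grip_width': 0.08518297698811458} 0.0187
top {'vfov': 48.97139281645589, 'cx': 326.184561982631, 'cy': 236.43169168047703, 'cam_to_world': array([[-7.83097386e-03, -9.95222942e-01,  9.73137779e-02,
         3.57876933e-01],
       [-9.99969311e-01,  7.81631963e-03, -5.31814897e-04,
        -1.85612644e-01],
       [-2.31361205e-04, -9.73149560e-02, -9.95253609e-01,
         1.34541590e+00],
       [ 0.00000000e+00,  0.00000000e+00,  0.00000000e+00,
         1.00000000e+00]])}
gauge_grip [(0.96, array([ 0.39 , -0.581,  0.022])), (0.8, array([ 0.217, -0.342,  0.03 ])), (0.65, array([ 0.511, -0.348,  0.023]))]
tap_a_knob [(0.61, array([0.618, 0.202, 0.141]))]
mat_mid [(0.67, array([ 0.527, -0.338,  0.005]))]
side {'vfov': 47.57492659270619, 'cx': 315.9251505024411, 'cy': 243.40022169441198, 'cam_to_world': array([[-9.12227333e-01, -3.21724655e-01,  2.53642542e-01,
         1.62013940e-01],
       [-4.09683981e-01,  7.15504539e-01, -5.65873034e-01,
         4.81369864e-01],
       [ 5.72916973e-04, -6.20118135e-01, -7.84508235e-01,
         1.00723596e+00],
       [ 0.00000000e+00,  0.00000000e+00,  0.00000000e+00,
         1.00000000e+00]])}
tap_a_knob [(0.95, array([0.613, 0.211, 0.136]))]
```

View pics/top0.png

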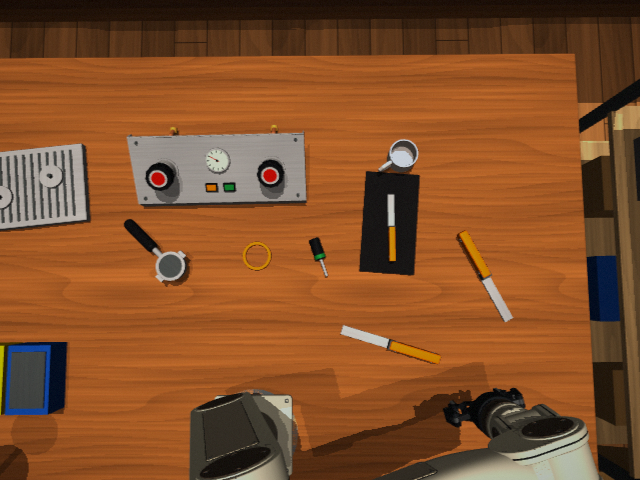

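View pics/side0.png

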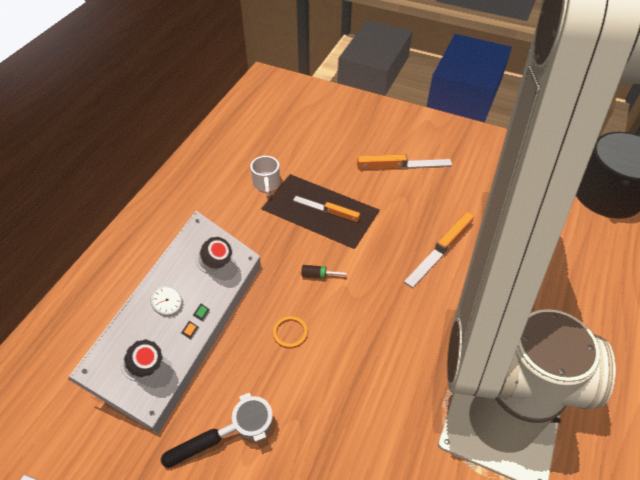

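The top view shows the target gauge on the black mat: handle near (392,244), blade near (391,210), pointing away from the robot. Knobs are at (158,178) and (270,175). Next I'll measure the fascia, knobs and gauge from the depth.

```bash
cat > m.py <<'E'
from h import *
for n in ['top','side']:
    z=np.load(f'pics/{n}0.npz');p=z['p'].astype(int);d=z['d'];P=cloud(n,d)
    hsv=cv2.cvtColor(z['p'],cv2.COLOR_RGB2HSV)
    red=((hsv[...,0]<6)|(hsv[...,0]>174))&(hsv[...,1]>190)&(hsv[...,2]>120)
    # fascia plane: points w/ low saturation, z 40..130mm, in area
    gray=(hsv[...,1]<40)&(P[...,2]>.045)&(P[...,2]<.125)&(P[...,0]>.45)&(P[...,0]<.75)&(P[...,1]<.35)&(P[...,1]>-.14)&(d>0)
    Q=P[gray]
    for _ in range(8):
        c=np.median(Q,0) if _==0 else Q.mean(0)
        u,s,v=np.linalg.svd(Q-Q.mean(0),full_matrices=False);nn=v[2]*np.sign(v[2][2]);r=(Q-Q.mean(0))@nn
        Q=Q[abs(r)<max(.002,2*r.std()*.8)]
    print(n,'plane',nn,'tilt',np.degrees(np.arccos(nn[2])),'yaw',np.degrees(np.arctan2(-nn[1],-nn[0])),len(Q),r.std(),Q.mean(0))
    k,l,st,ce=cv2.connectedComponentsWithStats(red.astype(np.uint8))
    for j in range(1,k):
        if st[j,4]>60:
            X=P[(l==j)&(d>0)]; X=X[X[:,2]>.08]
            if len(X)<20: continue
            m=np.median(X,0);print(' red',ce[j],st[j,4],m,'h',(m-Q.mean(0))@nn*1e3)
    print(' gauge')
    org=(hsv[...,0]>10)&(hsv[...,0]<22)&(hsv[...,1]>150)&(P[...,2]>.018)&(P[...,2]<.035)&(d>0)
    k,l,st,ce=cv2.connectedComponentsWithStats(org.astype(np.uint8))
    for j in range(1,k):
        if st[j,4]>60:
            X=P[l==j]; r=cv2.minAreaRect((X[:,:2]*1000).astype(np.float32)); print('  org',ce[j],st[j,4],X.mean(0),r)
    bl=(hsv[...,1]<60)&(hsv[...,2]>120)&(P[...,2]<.03)&(P[...,0]>.3)&(P[...,0]<.7)&(P[...,1]<-.2)&(d>0)
    k,l,st,ce=cv2.connectedComponentsWithStats(bl.astype(np.uint8))
    for j in range(1,k):
        if st[j,4]>100:
            X=P[l==j]; r=cv2.minAreaRect((X[:,:2]*1000).astype(np.float32)); print('  blade',ce[j],st[j,4],X.mean(0),r)
    mt=(hsv[...,2]<50)&(P[...,2]<.012)&(P[...,2]>-.005)&(P[...,0]>.3)&(P[...,0]<.8)&(P[...,1]<-.2)&(P[...,1]>-.5)
    k,l,st,ce=cv2.connectedComponentsWithStats(mt.astype(np.uint8))
    for j in range(1,k):
        if st[j,4]>800:
            X=P[l==j]; r=cv2.minAreaRect((X[:,:2]*1000).astype(np.float32)); print('  mat',ce[j],st[j,4],X.mean(0),r)
E
python3 m.py
```

```text
top plane [-0.49690994 -0.00688989  0.86777476] tilt 29.79892657233025 yaw 0.7943825891953712 5059 0.0010800156530618875 [0.65716954 0.07310709 0.08739826]
 red [269.5        175.18032787] 122 [ 0.62145155 -0.05488997  0.13377854] h 58.878149067305046
 red [157.61788618 178.35772358] 123 [0.61469183 0.20512298 0.13867359] h 64.69346415446087
 gauge
  org [391.9748954  243.82426778] 239 [ 0.46702013 -0.35151067  0.02544605] ((466.9851989746094, -351.56304931640625), (16.40799903869629, 86.31755828857422), 88.58208465576172)
  org [473.79006772 253.30248307] 443 [ 0.44125777 -0.55479567  0.03054918] ((440.978515625, -556.8965454101562), (125.44623565673828, 26.05835723876953), 27.674076080322266)
  org [415.55227273 352.05909091] 440 [ 0.199665   -0.40330188  0.03100052] ((199.5980224609375, -402.2202453613281), (129.2323455810547, 24.03192901611328), 73.29983520507812)
  blade [402.94021739 159.42391304] 184 [ 0.68792469 -0.38685838  0.00523265] ((685.9707641601562, -384.7452087402344), (52.833595275878906, 27.799131393432617), 89.65995025634766)
  blade [390.71573604 210.49746193] 19
[... 858 characters left out ...]
0407 210.1719457 ] 221 [ 0.46485839 -0.34706799  0.02393115] ((466.1448059082031, -348.55474853515625), (21.881696701049805, 86.90203094482422), 88.79781341552734)
  org [455.93807339 229.18577982] 436 [ 0.19682417 -0.3969124   0.02980317] ((198.3055419921875, -398.3245849609375), (128.55516052246094, 25.354507446289062), 71.92965698242188)
  blade [422.90497738 163.28054299] 221 [ 0.33807096 -0.605718    0.00479759] ((337.5392150878906, -605.751220703125), (94.2675552368164, 28.632919311523438), 27.827608108520508)
  blade [308.67357513 202.62176166] 193 [ 0.5551201  -0.35103951  0.00664898] ((555.0465087890625, -352.6184387207031), (26.76555824279785, 87.00238800048828), 89.49519348144531)
```

Left knob stands about 6 mm higher than the right (64.7 vs 58.9 mm above the face), so it is the likely proud one. The gauge is at about (0.467, -0.352) with yaw about -1.3°. I'll move over it.

Call:
move_arm(series=[[[4.3,1.6,0,0,0,-3.3,1],[4.3,1.6,0,0,0,-3.3,1],[4.3,1.6,0,0,0,-3.3,1],[4.3,1.6,0,0,0,-3.3,1],[4.3,1.6,0,0,0,-3.3,1]]])

```text
clock: 0.8
eef_pos: [0.3464, -0.4023, 0.2308]
tool_rot: [1.0, -0.025, -0.001, 0.0]
ft_force: [0.3, -1.2, -1.1]
grip_width: 0.0855
```

Call:
move_arm(series=[[[4.3,1.6,-1,0,0,0,1],[4.3,1.6,-1,0,0,0,1],[3.5,1.6,-1,0,0,0,1],[0,0,0,0,0,0,1],[0,0,0,0,0,0,1]]])

```text
clock: 1.3
eef_pos: [0.4779, -0.3485, 0.1988]
tool_rot: [1.0, -0.021, 0.0, 0.001]
ft_force: [0.2, -0.2, -0.7]
grip_width: 0.0852
```

Run:
```python
from h import *
p,d,o=snap('wrist','w1');print(o['clock'],o['eef_pos'],R.from_quat(o['tool_rot']).as_matrix(),o['joint_pos'],o['ft_force']);print(bot.camera_info('wrist'))
```

```text
1.3 [ 0.4779192 -0.3484659  0.1988014] [[ 9.99117725e-01 -4.19971856e-02  8.88881704e-05]
 [-4.19969749e-02 -9.99116300e-01 -1.69532888e-03]
 [ 1.60008662e-04  1.69010010e-03 -9.99998559e-01]] [-6.29334473e-01  4.36762118e-01  2.00097906e-01  1.33306237e+00
 -1.31821699e-03  2.55426694e+00] [ 0.20428297 -0.15471642 -0.69971282]
{'vfov': 69.91265621867485, 'cx': 320.3852030850072, 'cy': 237.6708721540908, 'tool_from_camera': array([[ 1.51894374e-04, -9.46258355e-01, -3.23411662e-01,
         8.27928543e-02],
       [ 9.99999981e-01,  1.82605109e-04, -6.46149816e-05,
         2.49567712e-04],
       [ 1.20199088e-04, -3.23411646e-01,  9.46258365e-01,
        -1.42785196e-01],
       [ 0.00000000e+00,  0.00000000e+00,  0.00000000e+00,
         1.00000000e+00]])}
```

View pics/w1.png

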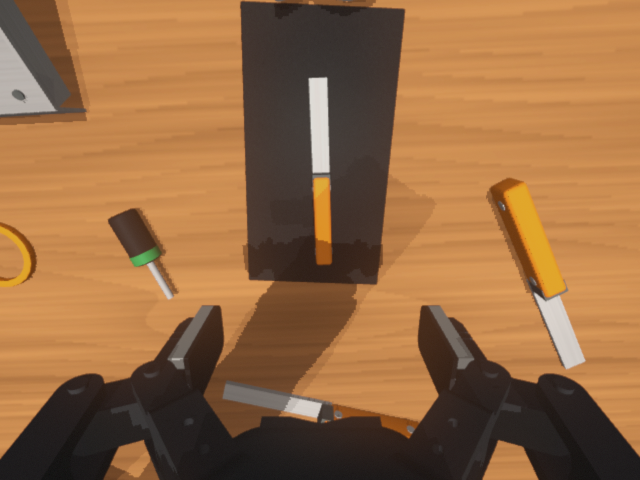

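The wrist view shows the gauge on the mat, handle centre near (322,220) and blade tip near (318,80). Measuring it.

```bash
cat > gw.py <<'E'
from h import *
import sys
z=np.load(f'pics/{sys.argv[1]}.npz');o=dict(eef_pos=z['e'],tool_rot=z['q']);P=cloud('wrist',z['d'],o)
hsv=cv2.cvtColor(z['p'],cv2.COLOR_RGB2HSV)
for nm,m,b in [('org',(hsv[...,0]>10)&(hsv[...,0]<25)&(hsv[...,1]>150),(.02,.032)),('blade',(hsv[...,1]<60)&(hsv[...,2]>120),(.002,.014))]:
    m=m&(P[...,2]>b[0])&(P[...,2]<b[1])&(P[...,0]>.4)&(P[...,0]<.62)&(abs(P[...,1]+.35)<.05)
    k,l,st,ce=cv2.connectedComponentsWithStats(m.astype(np.uint8))
    for j in range(1,k):
        if st[j,4]>200:
            X=P[l==j]; print(nm,ce[j],st[j],np.median(X,0),cv2.minAreaRect((X[:,:2]*1000).astype(np.float32)))
m=(hsv[...,2]<40)&(abs(P[...,2]-.004)<.003)
X=P[m];print('mat z',np.median(X[:,2]))
E
python3 gw.py w1
```

```text
org [322.35377026 220.39252995] [ 313  178   19   87 1419] [ 0.47073606 -0.35053979  0.02592178] ((467.6913146972656, -350.506103515625), (15.966944694519043, 86.28428649902344), 89.57109069824219)
blade [319.05787966 124.11977077] [ 308   77   22   96 1745] [ 0.55757577 -0.35112725  0.0080831 ] ((555.4886474609375, -351.0293884277344), (17.162172317504883, 84.00878143310547), 89.52093505859375)
mat z 0.003945790686588818
```

Call:
move_arm(series=[[[-0.3,-0.2,-4.5,0,0,2,1],[0,0,-4.5,0,0,0,1],[0,0,-4.5,0,0,0,1],[0,0,-3,0,0,0,1],[0,0,0,0,0,0,1]]])

```text
clock: 1.85
eef_pos: [0.4704, -0.356, 0.0346]
tool_rot: [1.0, -0.008, 0.004, 0.004]
ft_force: [-0.8, 0.5, -0.4]
grip_width: 0.0856
```

Call:
move_arm(series=[[[0.3,0.55,-1.0,0.4,0.4,0.5,1],[0,0,0,0,0,0,1],[0,0,-1.0,0,0,0,1],[0,0,0,0,0,0,1],[0,0,0,0,0,0,1]]])

```text
clock: 2.35
eef_pos: [0.4759, -0.3549, 0.0205]
tool_rot: [1.0, -0.005, 0.005, 0.004]
ft_force: [0.8, -0.5, 1.0]
grip_width: 0.0852
```

Call:
move_arm(series=[[[-0.2,0.4,-0.5,0.4,0.4,0,1],[-0.1,0.3,-0.4,0.2,0.2,0,1],[0,0.1,-0.3,0.1,0.1,0,1],[0,0,-0.2,0,0,0,1],[0,0,0,0,0,0,1]]])

```text
clock: 2.85
eef_pos: [0.4737, -0.3464, 0.0068]
tool_rot: [1.0, -0.005, -0.001, -0.002]
ft_force: [-0.6, 0.1, 0.6]
grip_width: 0.0853
```

Call:
move_arm(series=[[[0,-0.4,0,-0.2,-0.1,0,1],[0,-0.1,0,0,0,0,1],[0,0,0,0,0,0,1],[0,0,0,0,0,0,0.4],[0,0,0,0,0,0,0]]])

```text
clock: 3.35
eef_pos: [0.4738, -0.3522, 0.0069]
tool_rot: [1.0, -0.005, 0.0, -0.0]
ft_force: [-0.8, 0.5, -0.1]
grip_width: 0.0588
```

Call:
move_arm(series=[[[0,0,0,0,0,0,0],[0,0,0,0,0,0,0],[0,0,0,0,0,0,0],[0,0,0,0,0,0,0],[0,0,0,0,0,0,0]]])

```text
clock: 3.85
eef_pos: [0.4738, -0.3521, 0.0073]
tool_rot: [1.0, -0.005, 0.0, -0.0]
ft_force: [-0.2, 0.1, 0.2]
grip_width: 0.0148
```

Run:
```python
from h import *
p,d,o=snap('wrist','w2');print(o['clock'],o['eef_pos'],R.from_quat(o['tool_rot']).as_matrix(),o['ft_force'],o['grip_width'])
```

```text
3.85 [ 0.47382827 -0.35207761  0.00729811] [[ 9.99959113e-01 -9.02948035e-03  4.91704048e-04]
 [-9.02952528e-03 -9.99959229e-01  8.92355957e-05]
 [ 4.90878249e-04 -9.36718012e-05 -9.99999875e-01]] [-0.22133925  0.09025582  0.2113242 ] 0.014776364786838503
```

View pics/w2.png

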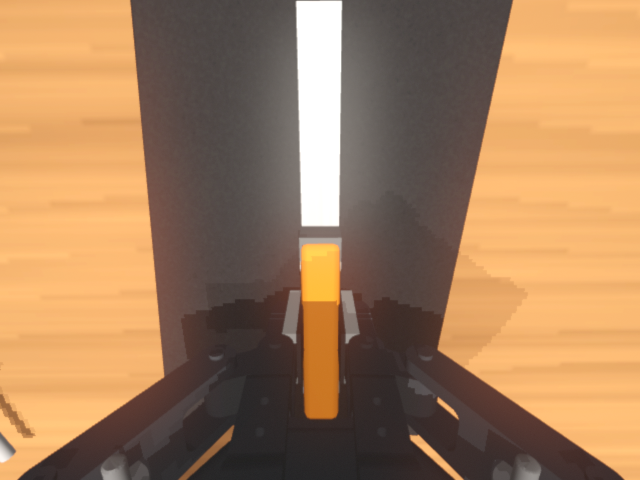

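Gauge gripped (opening 15 mm) with the blade tip at the top edge of the image near (320,0). I'll lift it and swing round to the fascia.

Call:
move_arm(series=[[[0,0,2,0,0,0,0],[0,0,4,0,0,0,0],[0,0,4,0,0,0,0],[0,0,4,0,0,0,0],[0,0,4,0,0,0,0]]])

```text
clock: 4.4
eef_pos: [0.4661, -0.3465, 0.1822]
tool_rot: [1.0, -0.005, -0.009, -0.007]
ft_force: [0.2, 0.1, -1.0]
grip_width: 0.0146
```

Call:
move_arm(series=[[[0,3,2,0,0,7,0],[0.5,4,1,0,0,8,0],[0.5,4,0,0,0,8,0],[0.5,4,0,0,0,8,0],[0.5,4,0,0,0,8,0]]])

```text
clock: 4.9
eef_pos: [0.4884, -0.1583, 0.2205]
tool_rot: [0.942, 0.337, -0.004, 0.001]
ft_force: [0.3, -0.2, -0.8]
grip_width: 0.0147
```

Call:
move_arm(series=[[[1,4,0,0,0,8,0],[1,4,0,0,0,8,0],[1,4,0,0,0,8,0],[1,4,0,0,0,8,0],[1,3,0,0,0,8,0]]])

```text
clock: 5.4
eef_pos: [0.5369, 0.0406, 0.2196]
tool_rot: [0.76, 0.65, -0.005, 0.002]
ft_force: [0.6, 0.0, -1.5]
grip_width: 0.0144
```

```bash
cat > go.py <<'E'
# print world shift(cm) and rotvec(deg) to bring the gauge TIP (tool pt) to face coords (a up-slope,b left,c normal) about mouth
from h import *
import sys,json
C=json.load(open('c.json'));n=np.array(C['n']);n/=np.linalg.norm(n);yf=np.cross(n,[1,0,0]);yf=np.array([-n[1]*-1*0,0,0])+np.cross([0,0,1],[-n[0],-n[1],0]);yf/=np.linalg.norm(yf);xf=np.cross(yf,n)
F=np.stack([xf,yf,n],1);M=np.array(C['M']);t=np.array(C['tip'])
o=bot.get_obs();Rt=R.from_quat(o['tool_rot']).as_matrix();e=np.array(o['eef_pos'])
Rd=np.stack([yf,np.cross(-n,yf),-n],1)
tgt=np.array([float(s) for s in sys.argv[1:4]])/1000
ed=M+F@tgt-Rd@t
print('clk',o['clock'],'eef',np.round(e,4),'F',np.round(o['ft_force'],1),'w',round(o['grip_width'],4))
print('tip in mouth frame mm',np.round(F.T@(e+Rt@t-M)*1e3,1))
print('target eef',np.round(ed,4),'shift cm',np.round((ed-e)*100,2),'rot deg',np.round(np.degrees(R.from_matrix(Rd@Rt.T).as_rotvec()),1))
E
echo '{"n":[-0.4975,-0.0069,0.8675],"M":[0.6359,0.2054,0.1016],"tip":[0.123,0,0.0013]}' > c.json
python3 go.py 0 -42 60
```

```text
clk 5.4 eef [0.5369 0.0406 0.2196] F [ 0.6  0.  -1.5] w 0.0144
tip in mouth frame mm [-12.3 -42.2 140.3]
target eef [0.6077 0.04   0.1548] shift cm [ 7.08 -0.06 -6.49] rot deg [ -1.6 -30.    9.7]
```

Call:
move_arm(series=[[[1.0,0,0,0,-7,3,0],[1.0,0,0,-0.5,-7,3,0],[1,0,-0.5,-0.5,-7,2,0],[1,0,-1,-0.5,-6,1,0],[1,0,-1,0,-1,0,0]]])

```text
clock: 5.9
eef_pos: [0.5865, 0.0474, 0.1874]
tool_rot: [0.677, 0.694, 0.169, 0.174]
ft_force: [-0.3, 0.5, -3.1]
grip_width: 0.0147
```

```bash
python3 go.py 0 -42 60; python3 -c "
from h import *
p,d,o=snap('wrist','w3');print(o['joint_pos'])"
```

```text
clk 5.9 eef [0.5865 0.0474 0.1874] F [-0.3  0.5 -3.1] w 0.0147
tip in mouth frame mm [ -3.7 -34.3  97.9]
target eef [0.6077 0.04   0.1548] shift cm [ 2.12 -0.74 -3.26] rot deg [ 0.8 -1.7 -0.4]
[ 0.1074586   0.1099488  -0.40675973  0.5657563  -0.05193234  1.64062058]
```

View pics/w3.png

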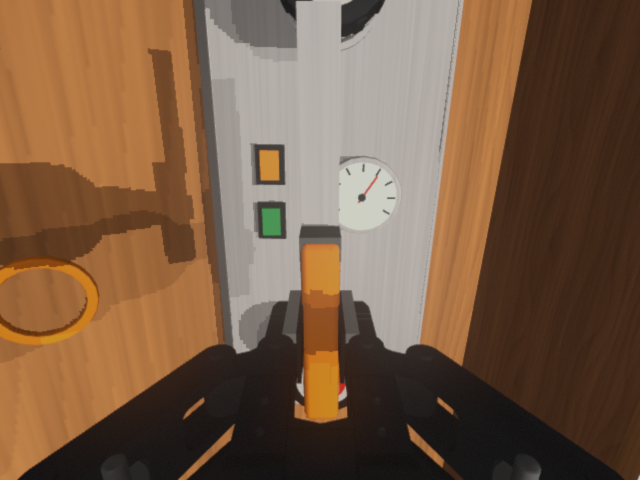

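The wrist view shows the blade over the dial (365,195), its tip near (318,0), with the left knob peeking behind it at the top. I'll use the depth for face plane and blade plane relative to the tool.

```bash
cat > tl.py <<'E'
from h import *
import sys
z=np.load(f'pics/{sys.argv[1]}.npz');d=z['d'];I=dict(eef_pos=np.zeros(3),tool_rot=[0,0,0,1]);P=cloud('wrist',d,I)
o=dict(eef_pos=z['e'],tool_rot=z['q']);W=cloud('wrist',d,o)
b=np.zeros(d.shape,bool);b[4:215,302:336]=1;b&=(d>0)&(abs(P[...,2])<.02)
Q=P[b];A=np.c_[Q[:,0],np.ones(len(Q))];print('blade top tool z fit',np.linalg.lstsq(A,Q[:,2],rcond=None)[0],np.median(Q,0),'x range',Q[:,0].min(),Q[:,0].max(),'n',len(Q))
for r in (5,50,100,150,200): 
    s=P[r][b[r]]; print(r,np.median(s,0).round(4))
hsv=cv2.cvtColor(z['p'],cv2.COLOR_RGB2HSV)
g=(hsv[...,1]<40)&(hsv[...,2]>90)&(W[...,2]>.05)&(W[...,2]<.125)&(d>0)&(P[...,2]>.05);X=W[g]
for _ in range(10):
    c=X.mean(0);nn=np.linalg.svd(X-c,full_matrices=False)[2][2];nn*=np.sign(nn[2]);r=(X-c)@nn;X=X[abs(r)<max(.0015,2*r.std()*.8)]
print('plane',nn,c,len(X),r.std(), 'yaw',np.degrees(np.arctan2(-nn[1],-nn[0])),'tilt',np.degrees(np.arccos(nn[2])))
for nm,q in (('topP',[0.65716954,0.07310709,0.08739826]),('sideP',[0.6542593,0.1087067,0.08517516]),('M',[.6359,.2054,.1016]),('redR',[0.62145,-.05489,.13378]),('redL',[0.61469,.20512,.13867])): print(nm,'dist mm',(np.array(q)-c)@nn*1e3)
E
python3 tl.py w3
```

```text
blade top tool z fit [ 0.0011579  -0.00111277] [ 0.0872675  -0.00097997 -0.0010125 ] x range 0.04493245475274841 0.12255853967944255 n 7146
5 [ 0.1218 -0.0011 -0.0011]
50 [ 0.1076 -0.0011 -0.0012]
100 [ 0.0905 -0.0011 -0.0012]
150 [ 0.0718 -0.0011 -0.0009]
200 [ 0.0514 -0.0012 -0.001 ]
plane [-0.49927923 -0.00686596  0.86641393] [0.66479014 0.10215268 0.09168376] 40491 0.0006302996082548078 yaw 0.7878674928177107 tilt 29.955447701087905
topP dist mm 0.29121991591283397
sideP dist mm -0.4263080905858758
M dist mm 22.306926817365813
redR dist mm 59.1898535247399
redL dist mm 65.01652637395907
```

```bash
echo '{"n":[-0.49995,-0.0069,0.866],"M":[0.6360,0.2054,0.1013],"tip":[0.1235,-0.001,0.0009]}' > c.json
python3 go.py 0 -44 50
```

```text
clk 5.95 eef [0.5879 0.0474 0.1864] F [-0.1  0.5 -2.3] w 0.0149
tip in mouth frame mm [ -3.6 -33.9  97.1]
target eef [0.6137 0.0376 0.1459] shift cm [ 2.59 -0.98 -4.06] rot deg [ 0.8 -1.9 -0.4]
```

Call:
move_arm(series=[[[0.6,-0.5,-0.9,0.5,-1.0,-0.2,0],[0.6,-0.3,-0.9,0.3,-0.6,-0.2,0],[0.6,-0.2,-0.9,0,-0.3,0,0],[0.5,0,-0.8,0,0,0,0],[0,0,0,0,0,0,0]]])

```text
clock: 6.45
eef_pos: [0.6101, 0.0371, 0.1493]
tool_rot: [0.679, 0.688, 0.183, 0.18]
ft_force: [-0.4, -0.9, -1.6]
grip_width: 0.0149
```

```bash
python3 go.py 0 -44 4
```

```text
clk 6.45 eef [0.6101 0.0371 0.1493] F [-0.4 -0.9 -1.6] w 0.0149
tip in mouth frame mm [ -1.4 -44.4  54.9]
target eef [0.6367 0.0379 0.106 ] shift cm [ 2.66  0.08 -4.33] rot deg [-0.  -0.3  0. ]
```

Call:
move_arm(series=[[[0.6,0,-1.0,0,-0.3,0,0],[0.6,0,-1.0,0,0,0,0],[0.5,0,-0.9,0,0,0,0],[0.4,0,-0.6,0,0,0,0],[0,0,0,0,0,0,0]]])

```text
clock: 6.95
eef_pos: [0.6336, 0.0377, 0.1139]
tool_rot: [0.678, 0.688, 0.185, 0.182]
ft_force: [-0.1, 0.1, -2.0]
grip_width: 0.0145
```

```bash
python3 go.py 0 -44 4
```

```text
clk 6.95 eef [0.6336 0.0377 0.1139] F [-0.1  0.1 -2. ] w 0.0145
tip in mouth frame mm [  1.3 -44.2  12.5]
target eef [0.6367 0.0379 0.106 ] shift cm [ 0.31  0.02 -0.79] rot deg [-0.1  0.  -0. ]
```

Call:
move_arm(series=[[[0.2,0,-0.5,0,0,0,0],[0.1,0,-0.2,0,0,0,0],[0.05,0,-0.15,0,0,0,0],[0,0,-0.05,0,0,0,0],[0,0,0,0,0,0,0]]])

```text
clock: 7.45
eef_pos: [0.6376, 0.0378, 0.1048]
tool_rot: [0.678, 0.688, 0.185, 0.182]
ft_force: [-0.6, 0.1, -2.2]
grip_width: 0.0144
```

```bash
python3 go.py 0 -44 4; python3 -c "
from h import *
p,d,o=snap('wrist','w4');p,d,o=snap('side','s4');cv2.imwrite('pics/s4c.png',cv2.resize(p[180:420,60:300][:,:,::-1],None,fx=2.4,fy=2.4))
p,d,o=snap('top','t4');cv2.imwrite('pics/t4c.png',cv2.resize(p[110:230,110:320][:,:,::-1],None,fx=3.5,fy=3.5))"; python3 tl.py w4
```

```text
clk 7.45 eef [0.6376 0.0378 0.1048] F [-0.6  0.1 -2.2] w 0.0144
tip in mouth frame mm [  0.2 -44.1   2.6]
target eef [0.6367 0.0379 0.106 ] shift cm [-0.09  0.01  0.12] rot deg [-0.1  0.1 -0. ]
blade top tool z fit [ 0.00010621 -0.00103042] [ 0.08727048 -0.00121901 -0.00101391] x range 0.04506258047630113 0.1224609943812626 n 7144
5 [ 0.1218 -0.001  -0.001 ]
50 [ 0.1076 -0.0011 -0.001 ]
100 [ 0.0905 -0.0009 -0.001 ]
150 [ 0.0718 -0.0011 -0.001 ]
200 [ 0.0513 -0.0012 -0.001 ]tl.py:12: RuntimeWarning: Mean of empty slice.
  c=X.mean(0);nn=np.linalg.svd(X-c,full_matrices=False)[2][2];nn*=np.sign(nn[2]);r=(X-c)@nn;X=X[abs(r)<max(.0015,2*r.std()*.8)]
  ret = um.true_divide(
Traceback (most recent call last):
  File "tl.py", line 12, in <module>
    c=X.mean(0);nn=np.linalg.svd(X-c,full_matrices=False)[2][2];nn*=np.sign(nn[2]);r=(X-c)@nn;X=X[abs(r)<max(.0015,2*r.std()*.8)]
                   ~~~~~~~~~~~~~~~~~~~~~~~~~~~~~~~~~~~~~~~~~^^^
IndexError: index 2 is out of bounds for axis 0 with size 0
```

View pics/s4c.png

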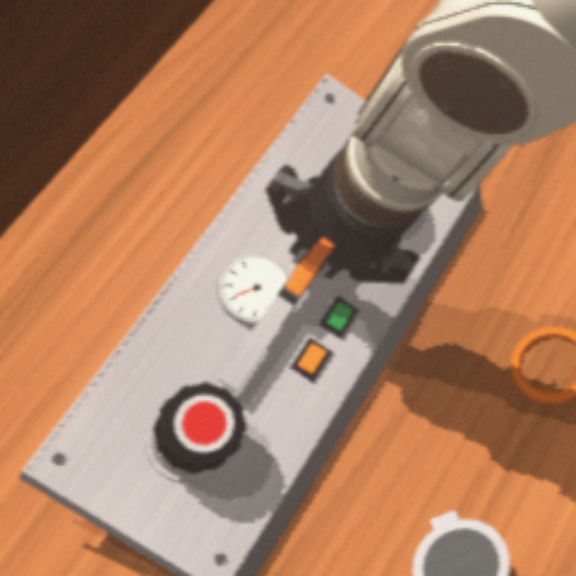

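View pics/w4.png

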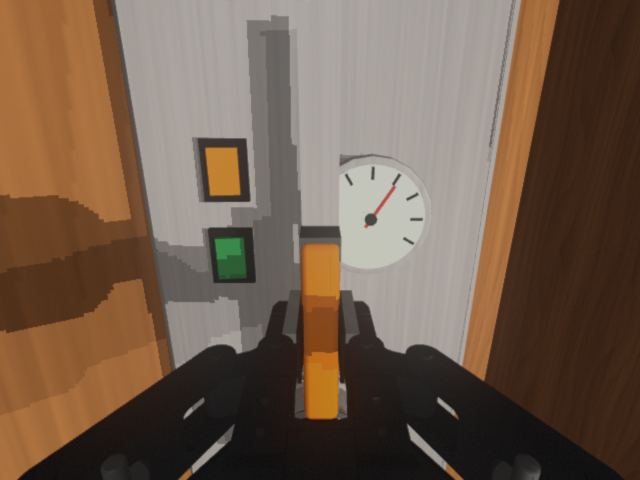

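The side view shows the blade pointing at the left knob (205,425 in the crop) and the knob visibly lifted. The wrist view shows the blade parallel to the face. Checking blade height above the face directly in the tool frame.

```bash
sed -i 's/(P\[...,2\]>.05);/(P[...,2]>.02);/' tl.py; python3 tl.py w4 | tail -6
python3 - <<'E'
from h import *
z=np.load('pics/w4.npz');P=cloud('wrist',z['d'],dict(eef_pos=np.zeros(3),tool_rot=[0,0,0,1]))
for (r,c) in [((5,110),(160,240)),((5,110),(345,480)),((280,330),(390,450))]:
    Q=P[r[0]:r[1],c[0]:c[1]].reshape(-1,3);print(np.median(Q,0),Q[:,2].std())
E
```

```text
plane [-0.4994104  -0.00686432  0.86633835] [0.66082589 0.1030391  0.08943348] 72798 0.0006045217919536568 yaw 0.7874719958509281 tilt 29.964119596147118
topP dist mm 0.2682943152439118
sideP dist mm -0.4486254079819835
M dist mm 22.285935094693567
redR dist mm 59.16789683525912
redL dist mm 64.9955142547786
[ 0.10938168 -0.05345961  0.0254363 ] 0.010400044504944075
[0.10945587 0.03973845 0.02558504] 0.010118212051499069
[-0.01362012  0.05454683  0.0254547 ] 0.012658213269050173
```

Call:
move_arm(series=[[[-0.1,0,0.12,0,0,0,0],[0,0,0.05,0,0,0,0],[0,0,0,0,0,0,0],[0,0,0,0,0,0,0],[0,0,0,0,0,0,0]]])

```text
clock: 8.1
eef_pos: [0.6368, 0.0378, 0.1076]
tool_rot: [0.678, 0.688, 0.186, 0.182]
ft_force: [0.2, -0.1, -2.2]
grip_width: 0.0145
```

```bash
python3 go.py 0 -13 4
```

```text
clk 8.1 eef [0.6368 0.0378 0.1076] F [ 0.2 -0.1 -2.2] w 0.0145
tip in mouth frame mm [  0.9 -44.1   5.5]
target eef [0.6363 0.0689 0.106 ] shift cm [-0.05  3.11 -0.16] rot deg [-0.1  0.2 -0. ]
```

Call:
move_arm(series=[[[0,0,-0.12,0,0,0,0],[0,0.3,0,0,0,0,0],[0,0.4,0,0,0,0,0],[0,0.4,0,0,0,0,0],[0,0,0,0,0,0,0]]])

```text
clock: 8.6
eef_pos: [0.6368, 0.0498, 0.1061]
tool_rot: [0.678, 0.688, 0.186, 0.182]
ft_force: [-0.9, -0.8, -2.0]
grip_width: 0.0151
```

```bash
python3 go.py 0 -13 4
```

```text
clk 8.6 eef [0.6368 0.0498 0.1061] F [-0.9 -0.8 -2. ] w 0.0151
tip in mouth frame mm [  0.2 -32.1   4.1]
target eef [0.6363 0.0689 0.106 ] shift cm [-0.05  1.91 -0.01] rot deg [-0.1  0.1 -0. ]
```

Call:
move_arm(series=[[[0,0.4,0,0,0,0,0],[0,0.4,0,0,0,0,0],[0,0.4,0,0,0,0,0],[0,0,0,0,0,0,0],[0,0,0,0,0,0,0]]])

```text
clock: 9.1
eef_pos: [0.6367, 0.0635, 0.1061]
tool_rot: [0.678, 0.688, 0.186, 0.182]
ft_force: [-0.1, -0.4, -1.5]
grip_width: 0.0144
```

```bash
python3 go.py 0 -13 4
```

```text
clk 9.1 eef [0.6367 0.0635 0.1061] F [-0.1 -0.4 -1.5] w 0.0144
tip in mouth frame mm [  0.3 -18.4   4.1]
target eef [0.6363 0.0689 0.106 ] shift cm [-0.04  0.54 -0.  ] rot deg [-0.1  0.1 -0.1]
```

No resistance, tip 12 mm under the edge. Going further in.

Call:
move_arm(series=[[[0,0.4,0,0,0,0,0],[0,0.3,0,0,0,0,0],[0,0,0,0,0,0,0],[0,0,0,0,0,0,0],[0,0,0,0,0,0,0]]])

```text
clock: 9.6
eef_pos: [0.6367, 0.071, 0.1061]
tool_rot: [0.678, 0.688, 0.186, 0.182]
ft_force: [-0.5, -0.1, -1.9]
grip_width: 0.0146
```

```bash
python3 go.py 0 -13 4;  python3 -c "
from h import *
p,d,o=snap('side','s5');cv2.imwrite('pics/s5c.png',cv2.resize(p[180:420,60:300][:,:,::-1],None,fx=2.4,fy=2.4))
p,d,o=snap('top','t5');cv2.imwrite('pics/t5c.png',cv2.resize(p[110:230,110:320][:,:,::-1],None,fx=3.5,fy=3.5))"
```

```text
clk 9.6 eef [0.6367 0.071  0.1061] F [-0.5 -0.1 -1.9] w 0.0146
tip in mouth frame mm [  0.4 -10.9   4. ]
target eef [0.6363 0.0689 0.106 ] shift cm [-0.04 -0.21 -0.01] rot deg [-0.1  0.1 -0.1]
```

View pics/t5c.png

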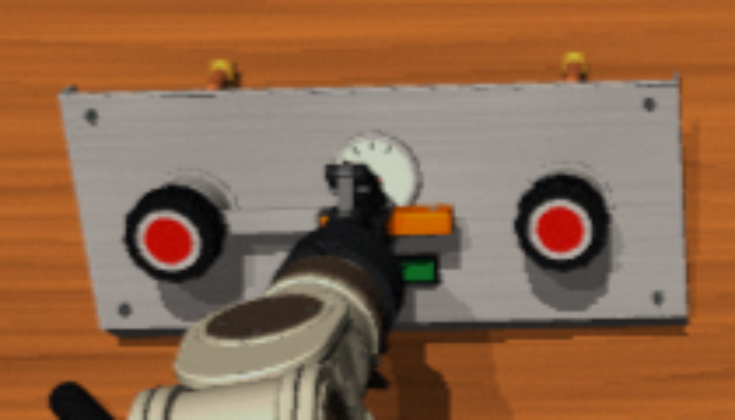

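The top view shows the blade going under the left knob (170,240). There was no side force and the tip reads 11 mm from the axis, so it is inserted. Withdrawing, then lifting.

Call:
move_arm(series=[[[0,-0.6,0,0,0,0,0],[0,-0.8,0,0,0,0,0],[0,-0.8,0,0,0,0,0],[0,-0.8,0,0,0,0,0],[0,0,0,0,0,0,0]]])

```text
clock: 10.2
eef_pos: [0.6366, 0.0374, 0.1061]
tool_rot: [0.678, 0.687, 0.185, 0.182]
ft_force: [0.3, -1.0, -1.8]
grip_width: 0.0142
```

Call:
move_arm(series=[[[-0.5,0,0.87,0,0,0,0],[-0.7,0,1.2,0,0,0,0],[-0.7,0,1.2,0,0,0,0],[-0.7,0,1.2,0,0,0,0],[-0.4,0,0.7,0,0,0,0]]])

```text
clock: 10.7
eef_pos: [0.6036, 0.0372, 0.1614]
tool_rot: [0.678, 0.687, 0.185, 0.182]
ft_force: [0.7, -0.3, -0.6]
grip_width: 0.015
```

```bash
python3 go.py 0 123.5 60
```

```text
clk 10.7 eef [0.6036 0.0372 0.1614] F [ 0.7 -0.3 -0.6] w 0.015
tip in mouth frame mm [ -0.9 -44.3  68.6]
target eef [0.6064 0.205  0.1545] shift cm [ 0.28 16.78 -0.68] rot deg [-0.1  0.1  0. ]
```

Call:
move_arm(series=[[[0,4,0,0,0,0,0],[0,4,0,0,0,0,0],[0,4,0,0,0,0,0],[0,3,0,0,0,0,0],[0,0,0,0,0,0,0]]])

```text
clock: 11.2
eef_pos: [0.6038, 0.1918, 0.17]
tool_rot: [0.679, 0.685, 0.19, 0.185]
ft_force: [0.3, 0.3, -2.3]
grip_width: 0.0144
```

```bash
python3 go.py 0 123.5 46
```

```text
clk 11.2 eef [0.6038 0.1918 0.17  ] F [ 0.3  0.3 -2.3] w 0.0144
tip in mouth frame mm [  6.1 110.4  75.1]
target eef [0.6134 0.2051 0.1424] shift cm [ 0.96  1.33 -2.76] rot deg [-0.3  0.7  0.2]
```

Call:
move_arm(series=[[[0.2,0.7,-0.5,-0.3,0.6,0.2,0],[0.2,0.4,-0.7,0,0.2,0,0],[0.3,0.2,-0.7,0,0,0,0],[0.2,0,-0.5,0,0,0,0],[0,0,0,0,0,0,0]]])

```text
clock: 11.7
eef_pos: [0.6127, 0.2041, 0.1443]
tool_rot: [0.679, 0.688, 0.183, 0.181]
ft_force: [0.3, -0.6, -1.1]
grip_width: 0.0146
```

```bash
python3 go.py 0 123.5 46
```

```text
clk 11.7 eef [0.6127 0.2041 0.1443] F [ 0.3 -0.6 -1.1] w 0.0146
tip in mouth frame mm [  0.4 122.6  47.8]
target eef [0.6134 0.2051 0.1424] shift cm [ 0.07  0.09 -0.19] rot deg [ 0.1 -0.2  0.1]
```

Now press along the spindle in small steps.

Call:
move_arm(series=[[[0.1,0,-0.17,0,0,0,0],[0.1,0,-0.17,0,0,0,0],[0.1,0,-0.17,0,0,0,0],[0,0,0,0,0,0,0],[0,0,0,0,0,0,0]]])

```text
clock: 12.2
eef_pos: [0.6157, 0.2024, 0.1393]
tool_rot: [0.68, 0.687, 0.182, 0.181]
ft_force: [-0.8, -0.1, -1.8]
grip_width: 0.0144
```

```bash
python3 go.py 0 123.5 37.5
```

```text
clk 12.2 eef [0.6157 0.2024 0.1393] F [-0.8 -0.1 -1.8] w 0.0144
tip in mouth frame mm [  0.8 120.8  41.9]
target eef [0.6177 0.2051 0.1351] shift cm [ 0.19  0.27 -0.42] rot deg [ 0.  -0.2  0.2]
```

Call:
move_arm(series=[[[0.1,0.1,-0.17,0,0,0,0],[0.1,0.1,-0.17,0,0,0,0],[0.1,0,-0.17,0,0,0,0],[0.1,0,-0.17,0,0,0,0],[0.1,0,-0.17,0,0,0,0]]])

```text
clock: 12.7
eef_pos: [0.6185, 0.2026, 0.1352]
tool_rot: [0.68, 0.687, 0.182, 0.182]
ft_force: [-19.1, -3.1, 18.5]
grip_width: 0.0143
```

```bash
python3 go.py 0 123.5 37.5
```

```text
clk 12.7 eef [0.6185 0.2026 0.1352] F [-19.1  -3.1  18.5] w 0.0143
tip in mouth frame mm [  1.  120.9  36.7]
target eef [0.6177 0.2051 0.1351] shift cm [-0.08  0.25 -0.02] rot deg [ 0.2 -0.2  0.3]
```

Call:
move_arm(series=[[[0.1,0,-0.17,0,0,0,0],[0.1,0,-0.17,0,0,0,0],[0.1,0,-0.17,0,0,0,0],[0,0,0,0,0,0,0],[0,0,0,0,0,0,0]]])

```text
clock: 13.2
eef_pos: [0.6184, 0.2028, 0.1365]
tool_rot: [0.679, 0.687, 0.183, 0.183]
ft_force: [0.8, -0.9, -2.4]
grip_width: 0.0146
```

```bash
python3 go.py 0 123.5 37.5
```

```text
clk 13.2 eef [0.6184 0.2028 0.1365] F [ 0.8 -0.9 -2.4] w 0.0146
tip in mouth frame mm [  1.5 121.2  37.9]
target eef [0.6177 0.2051 0.1351] shift cm [-0.08  0.23 -0.14] rot deg [ 0.1 -0.   0.2]
```

It reads as home: force rose to about 27 N at the stop and underside height is about 35.5 mm. Lift, retreat, check for slip.

Call:
move_arm(series=[[[-0.4,0,0.7,0,0,0,0],[-0.5,0,0.9,0,0,0,0],[-0.5,0,0.9,0,0,0,0],[-0.3,0,0.5,0,0,0,0],[0,0,0,0,0,0,0]]])

```text
clock: 13.7
eef_pos: [0.6004, 0.2028, 0.1687]
tool_rot: [0.679, 0.687, 0.183, 0.183]
ft_force: [0.4, -0.2, -1.2]
grip_width: 0.0143
```

Call:
move_arm(series=[[[0,-3,0,0,0,0,0],[0,-4,0,0,0,0,0],[0,-4,0,0,0,0,0],[0,-3,0,0,0,0,0],[0,0,0,0,0,0,0]]])

```text
clock: 14.2
eef_pos: [0.6008, 0.0608, 0.1706]
tool_rot: [0.677, 0.688, 0.185, 0.183]
ft_force: [-0.3, 0.4, -1.6]
grip_width: 0.0146
```

```bash
python3 go.py 0 -46 60;  python3 -c "
from h import *
p,d,o=snap('side','s6');p,d,o=snap('wrist','w6')
p,d,o=snap('top','t6')"; python3 tl.py w6
python3 - <<'E'
from h import *
n=np.array([-.4994,-.00687,.8663]);c=np.array([0.66082589,0.1030391,0.08943348])
for f in ['top0','t6','side0','s6']:
    z=np.load(f'pics/{f}.npz');cam='top' if f[0]=='t' else 'side';P=cloud(cam,z['d']);hsv=cv2.cvtColor(z['p'],cv2.COLOR_RGB2HSV)
    red=((hsv[...,0]<6)|(hsv[...,0]>174))&(hsv[...,1]>150)&(hsv[...,2]>100)&(P[...,2]>.1)&(P[...,2]<.16)&(P[...,0]>.55)&(P[...,0]<.7)
    k,l,st,ce=cv2.connectedComponentsWithStats(red.astype(np.uint8))
    for j in range(1,k):
        if st[j,4]>40: X=P[l==j]; print(f,ce[j].round(1),st[j,4],np.median(X,0).round(4),'h',round(float((np.median(X,0)-c)@n*1e3),2))
E
```

```text
clk 14.2 eef [0.6008 0.0608 0.1706] F [-0.3  0.4 -1.6] w 0.0146
tip in mouth frame mm [  1.1 -20.6  77.6]
target eef [0.6088 0.0355 0.1545] shift cm [ 0.8  -2.53 -1.61] rot deg [ 0.1  0.2 -0.1]
blade top tool z fit [ 0.00124692 -0.00115221] [ 0.08726351 -0.00122123 -0.00104285] x range 0.04497006601621018 0.12253113781331694 n 7151
5 [ 0.1218 -0.001  -0.0012]
50 [ 0.1076 -0.0011 -0.001 ]
100 [ 0.0905 -0.0011 -0.0012]
150 [ 0.0718 -0.0011 -0.0011]
200 [ 0.0513 -0.0012 -0.0009]
plane [-0.49922325 -0.00696902  0.86644537] [0.66122161 0.11805159 0.08974329] 44750 0.0006205050499195052 yaw 0.7997813097982847 tilt 29.951840501184503
topP dist mm 0.3042617735375614
sideP dist mm -0.4171677966003265
M dist mm 22.305590792698872
redR dist mm 59.21554464391787
redL dist mm 65.0151971211727
top0 [269.6 175.1] 136 [ 0.6215 -0.0549  0.1338] h 59.16
top0 [157.6 178.5] 133 [0.6145 0.2051 0.1383] h 64.78
t6 [269.6 175.2] 136 [ 0.6213 -0.0554  0.1339] h 59.34
t6 [157.6 177.1] 117 [0.6191 0.2064 0.1338] h 58.52
side0 [218.  249.2] 139 [ 0.62   -0.0546  0.1324] h 58.67
side0 [144.7 355.9] 229 [0.614  0.2054 0.1376] h 64.37
s6 [143.9 356.7] 228 [0.6169 0.206  0.1319] h 57.99
```

View pics/w6.png

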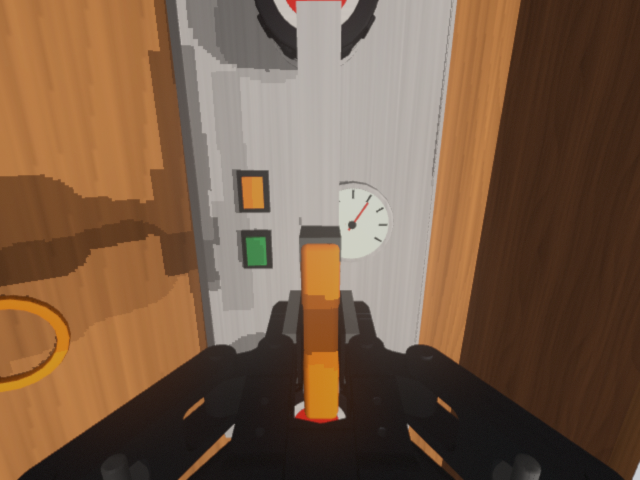

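No slip: the blade pose in the tool is unchanged. The left knob now reads 58.5 mm, against 64.8 before. Going back for the jam test.

Call:
move_arm(series=[[[0.3,-1.2,-0.4,0,0.2,0,0],[0.5,-1,-0.9,0,0,0,0],[0.5,-0.3,-1,0,0,0,0],[0.6,0,-1,0,0,0,0],[0,0,0,0,0,0,0]]])

```text
clock: 14.85
eef_pos: [0.6221, 0.0412, 0.1342]
tool_rot: [0.674, 0.692, 0.185, 0.181]
ft_force: [-0.8, -0.4, -1.7]
grip_width: 0.0149
```

```bash
python3 go.py 0 -44 12
```

```text
clk 14.85 eef [0.6221 0.0412 0.1342] F [-0.8 -0.4 -1.7] w 0.0149
tip in mouth frame mm [  0.1 -40.5  36.4]
target eef [0.6327 0.0378 0.113 ] shift cm [ 1.06 -0.34 -2.12] rot deg [-0.  -0.  -0.7]
```

Call:
move_arm(series=[[[0.3,-0.4,-0.5,0,0,-0.7,0],[0.4,-0.2,-0.8,0,0,-0.2,0],[0.4,0,-0.8,0,0,0,0],[0.3,0,-0.4,0,0,0,0],[0,0,0,0,0,0,0]]])

```text
clock: 15.35
eef_pos: [0.6371, 0.0355, 0.1055]
tool_rot: [0.68, 0.687, 0.183, 0.181]
ft_force: [0.5, 0.1, -2.3]
grip_width: 0.0149
```

```bash
python3 go.py 0 -44 2
```

```text
clk 15.35 eef [0.6371 0.0355 0.1055] F [ 0.5  0.1 -2.3] w 0.0149
tip in mouth frame mm [  0.4 -46.4   3.2]
target eef [0.6377 0.0379 0.1043] shift cm [ 0.06  0.25 -0.12] rot deg [-0.  -0.1  0.2]
```

Call:
move_arm(series=[[[0,0.4,0,0,0,0,0],[0,0.4,0,0,0,0,0],[0,0.3,0,0,0,0,0],[0,0.2,0,0,0,0,0],[0,0.2,0,0,0,0,0]]])

```text
clock: 15.85
eef_pos: [0.6376, 0.0521, 0.1068]
tool_rot: [0.679, 0.687, 0.184, 0.182]
ft_force: [0.0, 0.1, -1.5]
grip_width: 0.0144
```

```bash
python3 go.py 0 -30 3
```

```text
clk 15.85 eef [0.6376 0.0521 0.1068] F [ 0.   0.1 -1.5] w 0.0144
tip in mouth frame mm [  1.6 -29.8   4. ]
target eef [0.637  0.0519 0.1052] shift cm [-0.05 -0.02 -0.16] rot deg [-0.  -0.   0.2]
```

Call:
move_arm(series=[[[-0.05,0.1,-0.1,0,0,0,0],[0,0.2,0,0,0,0,0],[0,0.2,0,0,0,0,0],[0,0.2,0,0,0,0,0],[0,0.2,0,0,0,0,0]]])

```text
clock: 16.35
eef_pos: [0.637, 0.0532, 0.107]
tool_rot: [0.683, 0.683, 0.179, 0.188]
ft_force: [-1.0, -5.5, -0.2]
grip_width: 0.0145
```

```bash
python3 go.py 0 -30 3
```

```text
clk 16.35 eef [0.637  0.0532 0.107 ] F [-1.  -5.5 -0.2] w 0.0145
tip in mouth frame mm [  1.9 -28.8   2.2]
target eef [0.637  0.0519 0.1052] shift cm [ 0.   -0.13 -0.19] rot deg [0.8 0.1 1. ]
```

Jammed at 28.8 mm with 5.5 N. One more light push to confirm, then withdraw.

Call:
move_arm(series=[[[0,0.2,0,0,0,0,0],[0,0.2,0,0,0,0,0],[0,0.2,0,0,0,0,0],[0,0.2,0,0,0,0,0],[0,0.2,0,0,0,0,0]]])

```text
clock: 16.85
eef_pos: [0.636, 0.0534, 0.1075]
tool_rot: [0.687, 0.679, 0.172, 0.195]
ft_force: [-0.8, -6.7, 0.6]
grip_width: 0.0149
```

```bash
python3 go.py 0 -30 3
```

```text
clk 16.85 eef [0.636  0.0534 0.1075] F [-0.8 -6.7  0.6] w 0.0149
tip in mouth frame mm [  2.  -28.7   0.5]
target eef [0.637  0.0519 0.1052] shift cm [ 0.1  -0.15 -0.23] rot deg [1.6 0.1 1.9]
```

Call:
move_arm(series=[[[0,-0.5,0,0,0,0,0],[0,-0.5,0,0,0,0,0],[0,-0.5,0,0,0,0,0],[0,-0.3,0,0,0,0,0],[0,0,0,0,0,0,0]]])

```text
clock: 17.35
eef_pos: [0.6357, 0.035, 0.1072]
tool_rot: [0.686, 0.679, 0.173, 0.193]
ft_force: [-0.7, 0.4, -1.3]
grip_width: 0.0144
```

```bash
python3 go.py 0 -44 60; python3 -c "
from h import *
snap('wrist','w7')"; python3 tl.py w7|head -7
```

```text
clk 17.35 eef [0.6357 0.035  0.1072] F [-0.7  0.4 -1.3] w 0.0144
tip in mouth frame mm [  1.4 -47.    0.8]
target eef [0.6087 0.0375 0.1545] shift cm [-2.7   0.25  4.74] rot deg [1.5 0.  1.8]
blade top tool z fit [ 0.00073086 -0.00109042] [ 0.08724764 -0.00095926 -0.00102072] x range 0.04504736143628665 0.12250469941314027 n 7140
5 [ 0.1219 -0.001  -0.0009]
50 [ 0.1076 -0.0011 -0.0009]
100 [ 0.0905 -0.0011 -0.001 ]
150 [ 0.0718 -0.0011 -0.0009]
200 [ 0.0514 -0.0012 -0.0012]
plane [-0.49923723 -0.00683481  0.86643839] [0.66079514 0.09845588 0.08933022] 72410 0.0006021136262300341 yaw 0.7843595623111131 tilt 29.952641822921056
```

The jam is confirmed: 6.7 N at 28.7 mm and the gauge has not slipped. Lifting off. The right knob reads about 0.7 mm higher than the left now does, so I'll press it gently on the way back.

Call:
move_arm(series=[[[-0.5,0,0.87,0.8,0,0.9,0],[-0.7,0,1.2,0.5,0,0.5,0],[-0.7,0,1.2,0,0,0,0],[-0.7,0,1.2,0,0,0,0],[-0.4,0,0.7,0,0,0,0]]])

```text
clock: 17.9
eef_pos: [0.6027, 0.0355, 0.1623]
tool_rot: [0.679, 0.687, 0.184, 0.182]
ft_force: [-0.7, 0.5, -0.9]
grip_width: 0.0148
```

Call:
move_arm(series=[[[0,-2,0,0,0,0,0],[0,-2,0,0,0,0,0],[0,-2,0,0,0,0,0],[0,-1.5,0,0,0,0,0],[0,0,0,0,0,0,0]]])

```text
clock: 18.4
eef_pos: [0.6027, -0.0406, 0.1701]
tool_rot: [0.677, 0.687, 0.188, 0.184]
ft_force: [-0.1, 0.1, -0.5]
grip_width: 0.0145
```

```bash
python3 go.py 0 -136.5 42
```

```text
clk 18.4 eef [ 0.6027 -0.0406  0.1701] F [-0.1  0.1 -0.5] w 0.0145
tip in mouth frame mm [   1.5 -122.    77.3]
target eef [ 0.619  -0.0549  0.139 ] shift cm [ 1.64 -1.43 -3.12] rot deg [-0.1  0.5 -0.1]
```

Call:
move_arm(series=[[[0.3,-0.6,-0.5,0,0.4,0,0],[0.4,-0.5,-0.8,0,0.1,0,0],[0.4,-0.2,-0.8,0,0,0,0],[0.3,0,-0.5,0,0,0,0],[0,0,0,0,0,0,0]]])

```text
clock: 18.9
eef_pos: [0.6176, -0.0529, 0.1424]
tool_rot: [0.677, 0.689, 0.186, 0.181]
ft_force: [0.4, -0.0, -1.1]
grip_width: 0.0146
```

```bash
python3 go.py 0 -136.5 38
```

```text
clk 18.9 eef [ 0.6176 -0.0529  0.1424] F [ 0.4 -0.  -1.1] w 0.0146
tip in mouth frame mm [   0.2 -134.5   46.2]
target eef [ 0.621  -0.0548  0.1355] shift cm [ 0.34 -0.19 -0.69] rot deg [-0.1  0.  -0.2]
```

Call:
move_arm(series=[[[0.1,-0.1,-0.17,0,0,0,0],[0.1,-0.1,-0.17,0,0,0,0],[0.1,0,-0.17,0,0,0,0],[0.1,0,-0.17,0,0,0,0],[0.1,0,-0.17,0,0,0,0]]])

```text
clock: 19.4
eef_pos: [0.6215, -0.054, 0.135]
tool_rot: [0.677, 0.689, 0.186, 0.18]
ft_force: [-24.1, 1.0, 26.1]
grip_width: 0.0145
```

```bash
python3 go.py 0 -136.5 38
```

```text
clk 19.4 eef [ 0.6215 -0.054   0.135 ] F [-24.1   1.   26.1] w 0.0145
tip in mouth frame mm [  -0.2 -135.7   37.9]
target eef [ 0.621  -0.0548  0.1355] shift cm [-0.05 -0.08  0.05] rot deg [-0.2 -0.  -0.3]
```

The right knob stops hard at the home height, so it is home. Lifting and returning to the mat.

Call:
move_arm(series=[[[-0.4,0,0.7,0,0,0,0],[-0.6,0,1.0,0,0,0,0],[-0.8,0,1.4,0,0,0,0],[-1.5,0,2,0,0,0,0],[-1.5,0,2,0,0,0,0]]])

```text
clock: 19.9
eef_pos: [0.5708, -0.0536, 0.2073]
tool_rot: [0.677, 0.69, 0.185, 0.179]
ft_force: [-0.1, -0.6, -1.6]
grip_width: 0.0146
```

Call:
move_arm(series=[[[-1.5,0,0.5,0,7,0,0],[-1.5,-2,0,0,7,0,0],[-1,-3,0,0,7,0,0],[-1,-3,0,0,7,-3,0],[0,-3,0,0,2,-8,0]]])

```text
clock: 20.4
eef_pos: [0.5143, -0.1629, 0.2201]
tool_rot: [0.766, 0.643, -0.002, -0.007]
ft_force: [1.3, -0.4, -0.7]
grip_width: 0.0146
```

Call:
move_arm(series=[[[0,-3.5,0,0,0,-8,0],[0,-3.5,0,0,0,-8,0],[0,-3,0,0,0,-8,0],[0,-3,0,0,0,-8,0],[0,-3,0,0,0,-8,0]]])

```text
clock: 20.9
eef_pos: [0.5179, -0.3301, 0.2228]
tool_rot: [0.944, 0.329, 0.003, -0.004]
ft_force: [0.1, 0.0, -1.6]
grip_width: 0.0145
```

```bash
cat > g2.py <<'E'
from h import *
import sys
o=bot.get_obs();Rt=R.from_quat(o['tool_rot']).as_matrix();a=np.radians(-0.5)
Rd=np.stack([[np.cos(a),np.sin(a),0],[np.sin(a),-np.cos(a),0],[0,0,-1]],1)
ed=np.array([float(s) for s in sys.argv[1:4]]);print('clk',o['clock'],'eef',o['eef_pos'].round(4),'F',o['ft_force'].round(1),'w',round(o['grip_width'],4))
print('shift cm',((ed-o['eef_pos'])*100).round(2),'rot',np.degrees(R.from_matrix(Rd@Rt.T).as_rotvec()).round(1))
E
python3 g2.py .474 -.351 .06
```

```text
clk 20.9 eef [ 0.5179 -0.3301  0.2228] F [ 0.1  0.  -1.6] w 0.0145
shift cm [ -4.39  -2.09 -16.28] rot [ -0.5   0.4 -38.9]
```

Call:
move_arm(series=[[[-1,-0.5,0,0,0,-8,0],[-1,-0.5,0,0,0,-8,0],[-1,-0.3,-1,-0.2,0.2,-8,0],[-0.5,0,-2,-0.2,0.2,-7,0],[0,0,-2,0,0,-3,0]]])

```text
clock: 21.4
eef_pos: [0.4843, -0.3524, 0.177]
tool_rot: [1.0, 0.021, 0.005, 0.006]
ft_force: [-0.2, 0.8, -1.8]
grip_width: 0.0145
```

```bash
python3 g2.py .474 -.351 .05
```

```text
clk 21.4 eef [ 0.4843 -0.3524  0.177 ] F [-0.2  0.8 -1.8] w 0.0145
shift cm [ -1.03   0.14 -12.7 ] rot [ 0.7  0.6 -2.9]
```

Call:
move_arm(series=[[[-0.3,0.1,-2.5,0.5,0.4,-1.5,0],[-0.3,0.1,-3,0.2,0.2,-1,0],[-0.2,0,-3,0,0,-0.4,0],[-0.1,0,-2,0,0,0,0],[0,0,0,0,0,0,0]]])

```text
clock: 21.9
eef_pos: [0.4752, -0.3509, 0.0696]
tool_rot: [1.0, -0.007, 0.002, 0.001]
ft_force: [-0.3, 0.4, -2.0]
grip_width: 0.0145
```

```bash
python3 g2.py .474 -.351 .015
```

```text
clk 21.9 eef [ 0.4752 -0.3509  0.0696] F [-0.3  0.4 -2. ] w 0.0145
shift cm [-0.12 -0.01 -5.46] rot [0.1 0.2 0.2]
```

Call:
move_arm(series=[[[0,0,-1.5,0,0.2,0,0],[0,0,-1.5,0,0,0,0],[0,0,-1.2,0,0,0,0],[0,0,-0.6,0,0,0,0],[0,0,0,0,0,0,0]]])

```text
clock: 22.4
eef_pos: [0.479, -0.3533, 0.0234]
tool_rot: [1.0, -0.006, 0.004, 0.004]
ft_force: [0.7, 0.2, -0.8]
grip_width: 0.0147
```

```bash
python3 g2.py .474 -.351 .0073
```

```text
clk 22.4 eef [ 0.479  -0.3533  0.0234] F [ 0.7  0.2 -0.8] w 0.0147
shift cm [-0.5   0.23 -1.61] rot [0.4 0.5 0.2]
```

Call:
move_arm(series=[[[-0.3,0.2,-0.5,0.4,0.4,0,0],[-0.1,0,-0.5,0.1,0.1,0,0],[0,0,-0.3,0,0,0,0],[0,0,-0.2,0,0,0,0],[0,0,0,0,0,0,0]]])

```text
clock: 22.9
eef_pos: [0.476, -0.3522, 0.0091]
tool_rot: [1.0, -0.006, 0.001, -0.0]
ft_force: [-0.1, -0.3, -2.0]
grip_width: 0.0141
```

```bash
python3 g2.py .474 -.351 .0073
```

```text
clk 22.9 eef [ 0.476  -0.3522  0.0091] F [-0.1 -0.3 -2. ] w 0.0141
shift cm [-0.2   0.12 -0.18] rot [-0.   0.1  0.2]
```

Call:
move_arm(series=[[[0,0,-0.15,0,0,0,0],[0,0,-0.05,0,0,0,0],[0,0,0,0,0,0,0],[0,0,0,0,0,0,0.6],[0,0,0,0,0,0,1]]])

```text
clock: 23.4
eef_pos: [0.4769, -0.3528, 0.0081]
tool_rot: [1.0, -0.006, 0.002, 0.001]
ft_force: [-0.6, 0.4, 0.9]
grip_width: 0.043
```

Call:
move_arm(series=[[[0,0,0,0,0,0,1],[0,0,0,0,0,0,1],[0,0,0,0,0,0,1],[0,0,0,0,0,0,1],[0,0,1,0,0,0,1]]])

```text
clock: 23.9
eef_pos: [0.4766, -0.3525, 0.018]
tool_rot: [1.0, -0.006, 0.002, 0.0]
ft_force: [-0.5, -0.4, 0.4]
grip_width: 0.0855
```

Call:
move_arm(series=[[[0,0,3,0,0,0,1],[0,0,4,0,0,0,1],[0,0,4,0,0,0,1],[0,0,4,0,0,0,1],[0,0,3,0,0,0,1]]])

```text
clock: 24.4
eef_pos: [0.4726, -0.3495, 0.2026]
tool_rot: [1.0, -0.006, -0.002, -0.003]
ft_force: [0.2, -0.5, 0.5]
grip_width: 0.0855
```

Call:
move_arm(series=[[[0,0,1,0,0,0,1],[0,0,0,0,0,0,1],[0,0,0,0,0,0,1],[0,0,0,0,0,0,1],[0,0,0,0,0,0,1]]])

```text
clock: 24.9
eef_pos: [0.4731, -0.3499, 0.2153]
tool_rot: [1.0, -0.006, -0.0, -0.001]
ft_force: [0.4, 0.5, -0.7]
grip_width: 0.085
```

```bash
python3 - <<'E'
from h import *
snap('wrist','w9');p,d,o=snap('top','t9');print(o['eef_pos'],o['grip_width'],o['ft_force'])
n=np.array([-.4994,-.00687,.8663]);c=np.array([0.66082589,0.1030391,0.08943348])
snap('side','s9')
for f in ['t9','s9']:
    z=np.load(f'pics/{f}.npz');P=cloud('top' if f[0]=='t' else 'side',z['d']);hsv=cv2.cvtColor(z['p'],cv2.COLOR_RGB2HSV)
    red=((hsv[...,0]<6)|(hsv[...,0]>174))&(hsv[...,1]>150)&(hsv[...,2]>100)&(P[...,2]>.1)&(P[...,2]<.16)&(P[...,0]>.55)&(P[...,0]<.7)
    k,l,st,ce=cv2.connectedComponentsWithStats(red.astype(np.uint8))
    for j in range(1,k):
        if st[j,4]>40: X=P[l==j]; print(f,ce[j].round(1),'h',round(float((np.median(X,0)-c)@n*1e3),2))
E
python3 gw.py w9
```

```text
[ 0.47292131 -0.34974822  0.21498147] 0.08527937918490124 [-0.11911673  1.31319426  0.13917875]
t9 [269.6 175.2] h 58.95
t9 [158.2 177.6] h 58.97
s9 [218.1 249.3] h 57.98
s9 [143.9 356.5] h 58.19
org [323.46940299 208.98656716] [ 316  167   16   85 1340] [ 0.47235666 -0.35261413  0.02590893] ((470.1103515625, -352.9653015136719), (15.597485542297363, 86.8629150390625), 89.05091094970703)
blade [322.80150754 115.79711055] [ 314   71   18   92 1592] [ 0.56045308 -0.35301895  0.00809783] ((557.6792602539062, -352.7633972167969), (16.299165725708008, 83.25634002685547), 89.87677001953125)
mat z 0.004073758154448298
```

View pics/t9.png

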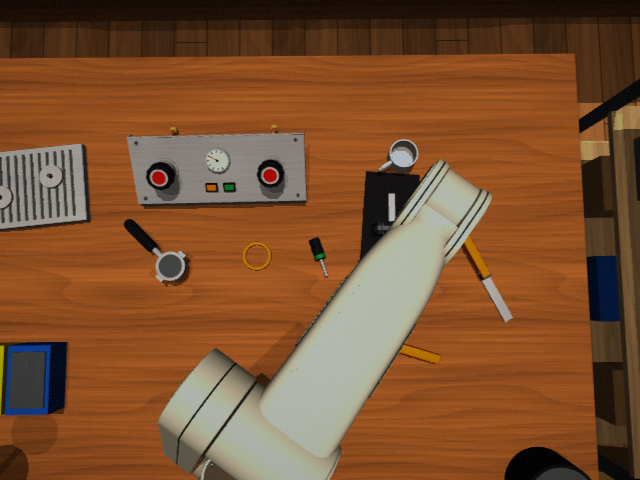

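View pics/w9.png

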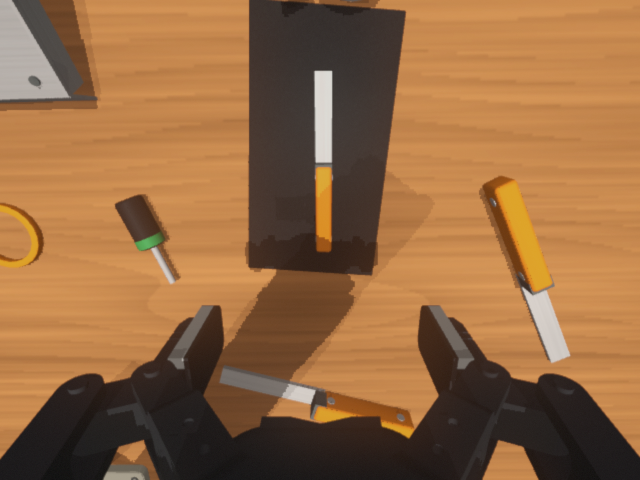

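The views show the gauge flat on the mat (handle (323,209), tip (323,72) in the wrist view). Both knobs read the same height, the bystanders have not moved, and the arm is clear. Handing in.

```bash
python3 -c "
from workcell import bot
print(bot.job_done())"
```

```text
the job is handed in; nothing more can be done
None
```

The left knob was the proud one. It is now pressed home, the blade jams at its edge, and the gauge is back flat on the mat. I handed the job in at about 25 s; it gives no verdict, so these are my own measurements.

- **Finding it:** the depth images showed the left knob about 6 mm higher than the right. The blade then slid under it to about 11 mm from the spindle axis with no resistance. I did not try the blade at the right knob.
- **Pressing:** I pushed the left knob down with the gauge handle's underside until it stopped at about 27 N.
- **Jam test:** two light pushes at the same knob stopped about 29 mm from the axis, at 5.5 N and then 6.7 N. The gauge did not slip in the grip.
- **Extra press:** the right knob read about 0.7 mm higher than the left after pressing, so I pressed it too, at about 36 N. It stopped at the home height.
- **Last checks:**
  - The two knobs agree within 0.2 mm (59.0 and 59.0 mm above the face from the top camera, 58.0 and 58.2 mm from the side).
  - Those readings are 0.5–1.5 mm above the nominal 57.5 mm. I put that down to camera bias, since both knobs hit a hard stop.
  - The gauge lies flat and released within the mat.
  - The bystanders look unmoved, and the arm is clear of everything.

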